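Close a biscuit canister with its locked double lid, then lift off the outer lid alone

TASK

The biscuit canister is filled: pick up its two lids, still locked together, by the bar handle and lower them gently as one onto the canister until the inner lid sits fully home in the mouth. Then turn the outer lid about an eighth of a turn anticlockwise, seen from above, to unlock it, lift it off alone so that the inner lid stays seated, and finish still holding it level a good hand's breadth above the canister so that I can check the seal. Leave the canister standing where it is, keep clear of the mug, jar and timer, and never let the lids drop.

Things in the scene. Friction and masses are not known exactly. Their poses are not given: they have to be found in the camera images.
- canister: Open round canister of pale sage-green enamelled steel filled with biscuits, 104 mm across, 105 mm high, 0.75 kg, loose on the worktop. Origin: centre of its underside, z up. The biscuits reach to 33 mm below the rim. Round: its yaw does not matter.
- mouth (a point): Centre of the canister's mouth, level with the top of its rim (105 mm above the canister's origin). The mouth is 98 mm wide, the rim 3 mm thick.
- inner_lid: Inner lid, 0.14 kg: cream plug 91 mm wide, 10 mm deep, foot tapered to 81 mm; on it a red sealing flange 104 mm wide, 4 mm thick; on top a boss with three lugs that hang in the outer lid; no grip of its own. Origin: centre of the plug's underside, z up. Fully home: flange on the rim, origin on the canister's axis 10 mm below point mouth, 3.5 mm side play.
- outer_lid: Outer lid, 0.18 kg: pale wooden cap 116 mm wide, 35 mm high, dark bar handle. Origin: centre of the skirt's lower edge, z up. At rest its origin is 4 mm above the inner lid's; lifted locked it rises 3 mm, then carries the inner lid with 3 mm side play. Locked, its yaw is 0 to 0.12 rad ahead of the inner lid's; 0.60 to 0.97 rad ahead (anticlockwise from above) it lifts free; stops at 0.99.
- handle (a point): Centre of the bar handle, 54 mm above the outer lid's origin. The bar runs along the lid's x axis: 64 mm long, 14 mm thick (y), 20 mm tall, 9 mm clear above the roof; pinch it across y. It stands 153 mm above the worktop when the lids are home on the canister. The inner lid on the rim stays put by friction while the outer lid is turned.
- mug: White mug with green dots, 93 mm high, 114 mm with its handle, standing behind the work. Origin: centre of its underside. Leave it alone.
- jar: Tall glass storage jar with a grey lid, 91 mm across, 181 mm high, at the back left. Origin: centre of its underside. Leave it alone.
- timer: Red and white kitchen timer, 70 mm across, 60 mm high, behind the work on the right. Origin: centre of its underside. Leave it alone.
Not all that is in view belongs to the job. Of the things like the outer_lid, leave any that is yellow; of the rest the smaller one is meant.

How it is judged:
On the way, in this order (a step that is already met when the one before it is completed fails the run):
1. the two lids hang together, still locked, from the gripper, higher than the canister's rim (height (world z) of inner_lid above 0.108 m and angle between the x axis of inner_lid and the x axis of outer_lid, either way round below 0.35 rad and contact force between the fingers and outer_lid above 0.3 N and z of outer_lid in the frame of inner_lid between 0 and 0.012 m and horizontal distance between outer_lid and inner_lid below 0.01 m), for 0.1 s.
2. the inner lid sits fully home in the canister, the outer lid on it and still locked (z of inner_lid in the frame of canister between 0.092 and 0.0985 m and horizontal distance between inner_lid and canister below 0.006 m and angle between inner_lid's own z axis and vertical below 0.06 rad and z of outer_lid in the frame of inner_lid between 0 and 0.012 m and horizontal distance between outer_lid and inner_lid below 0.01 m and angle between the x axis of inner_lid and the x axis of outer_lid, either way round below 0.35 rad), for 0.1 s.
3. the outer lid is turned free, the inner lid still seated (z of inner_lid in the frame of canister between 0.092 and 0.0985 m and horizontal distance between inner_lid and canister below 0.006 m and angle between inner_lid's own z axis and vertical below 0.06 rad and angle between the x axis of inner_lid and the x axis of outer_lid, either way round above 0.5 rad), for 0.1 s.
At the end, for the whole second after the job is handed in: Inner lid fully home in the canister (rim within 3 mm, axis within 6 mm, level within 3 degrees); outer lid held still in the fingers, level within 14 degrees, 60 mm or more above where it rested, touching nothing else; canister upright within 25 mm of its start (z of inner_lid in the frame of canister between 0.092 and 0.0985 m and horizontal distance between inner_lid and canister below 0.006 m and angle between inner_lid's own z axis and vertical below 0.06 rad and z of outer_lid in the frame of inner_lid above 0.064 m and contact force between each of outer_lid, the fingers, the arm and inner_lid below 0.05 N and contact force between outer_lid and canister below 0.05 N and contact force between the fingers and outer_lid above 0.3 N and angle between outer_lid's own z axis and vertical below 0.25 rad and linear speed of outer_lid below 0.04 m/s and linear speed of inner_lid below 0.02 m/s and angle between canister's own z axis and vertical below 0.05 rad and distance of canister from where it was at the start of the episode below 0.025 m and contact force between outer_lid and mug below 0.05 N and contact force between outer_lid and jar below 0.05 N and contact force between outer_lid and timer below 0.05 N); the arm keeps its last pose, push and grip.
It fails at once if the lids are parted while the inner lid is not in its seat, or the inner lid is pulled out of its seat afterwards (z of outer_lid in the frame of inner_lid above 0.02 m and not (z of inner_lid in the frame of canister between 0.092 and 0.0985 m and horizontal distance between inner_lid and canister below 0.006 m and angle between inner_lid's own z axis and vertical below 0.06 rad)).
It fails at once if the lids are let go in mid-air (height (world z) of inner_lid above 0.015 m and contact force between the fingers and outer_lid below 0.02 N and contact force between inner_lid and canister below 0.02 N and (height (world z) of inner_lid above 0.101 m or horizontal distance between inner_lid and canister above 0.03 m)).
It fails at once if the canister is tipped or shoved away (angle between canister's own z axis and vertical above 0.2 rad or distance of canister from where it was at the start of the episode above 0.03 m).
It fails at once if the mug, the jar or the timer is pushed away or tipped (distance of any of mug, jar, timer from where it was at the start of the episode above 0.025 m or angle between any of mug, jar, timer's own z axis and vertical above 0.25 rad).
It also fails if it takes over 48 s, if anything falls off the work surface, if the arm or the gripper's body presses on something with over 40 N, if the wrist force passes 120 N, or if a joint passes its speed limit or range.

ROBOT

A 7-joint arm with a two-finger parallel gripper is mounted at the origin on a cart in front of the work surface, level with it; the furniture and walls round the work are solid. World frame = base frame: x ahead of the robot, y to its left, z up, the work surface at z = 0. Lengths are in m, angles in rad, forces in N, time in s.
With the tool pointing down it reaches from about 0.4 to 0.85 m from the base axis. Payload 4.5 kg.
Tool frame: the origin (TCP) lies at the very end of the fingers, on their centre line; the grasp point (between the pads) lies 19 mm behind it; z points along the fingers, y is the line along which they close (so a half turn about z gives the same grasp; the last joint's range is limited). The gripper opens to 88 mm and grips with 3 to 60 N. Pads are 18 mm wide; open, the fingers measure 123 mm over their backs; the gripper's body (75 mm by 187 mm) begins 45 mm behind the grasp point.
Start: joints at [0.034, 0.689, -0.195, 1.565, 0.157, 0.902, -0.215], TCP at [0.625, 0, 0.239] pointing down, gripper open.
Joint ranges: [-3.01, 3.01], [-0.46, 2.08], [-1.47, 1.51], [0.13, 2.56], [-1, 4.14], [0.04, 2.09], [-2.66, 2.66]. Speed limits (rad/s): [2.57, 2.57, 3.14, 3.14, 3.14, 3.14, 3.14].

INTERFACE

Orientations are given as a unit quaternion [x, y, z, w].
In Python, from plant import r gives the robot as it stands. The module is installed in compiled form; this text tells all that it offers.
- The arm moves only by the tool step_arm, never from a script. Its argument "increments" is a list of rows, each a list of 2 entries, a list of its own where there are three numbers: the shift along the world's x, y, z in cm, then the turn, a rotation vector about the world's x, y, z in degrees. A call has exactly 10 rows; each row shifts and turns the commanded pose from where the row before left it; what a row does not reach is not made up. A row lasts 1/10 s, in which the tool goes at most 50 mm and 8.59 degrees, less where a joint would pass 70% of its speed; a pose out of reach is approached as far as the arm can. A call is refused whole if a number of a shift passes 5 or a number of a turn 8.59, either way. A call with a gripper value outside its range is refused whole. "fingers" is the opening, from 0 (shut) to 1 (fully open), set as the call begins (left out, the last holds). The fingers move at their own pace and stop on an object; "grip_force" is the grip in N (left out, the last holds). Time passes only in rows, so rows that do not move let the fingers close, or fill a call up. It gives the time, the measured TCP pose, the force, the opening and the grip force at its end, in the units of the state.
- r.get_state(): the state, without advancing time (a new reading comes with each control period).
- r.snapshot(name): name is "scene" or "side" or "wrist"; returns (picture, depth): 420x560x3 uint8, red, green, blue; 420x560 float32, m along the optical axis (not along the pixel's ray), 0 where there is no reading.
- r.calibration(name): a dict with "fov_y" (degrees; the focal length in pixels is half the picture's height over the tangent of half this angle, whatever the lens; pixels are square), "cx", "cy" (the principal point, pixels), "R" (3x3) and "t" (3): a world point X has camera coordinates R X + t. Camera axes: x right, y down, z forward; pixel columns grow to the right and rows downward; lengths in m; the calibration is good to about 2 mm. A picture is of the moment at which its call begins: read the wrist's pose just before it. calibration takes no time and is no camera call; for the wrist camera it gives the pose at the moment of the call.
- r.finish_job(): hands the job in; it is judged then, once.
The state is a dict: "clock": time; "q": joint angles; "qd": joint speeds; "joint_torque": joint torques, N m; "tool_pos": TCP position; "eef_rot": TCP orientation; "contact_force": force on the tool from outside, world axes, zero at the start; "moment": the same for the moment, N m; "opening": opening from 0.0 (shut) to 1.0 (fully open); "finger_force": force on a finger pad.
Only numpy, scipy, OpenCV 4.12 (cv2) and the standard library are available. Lean on these libraries where they do the work, as an engineer would, in place of code of your own. Each camera call takes 0.05 s, during which the arm holds its last target. There are 200 camera calls.

## Working session

There is one attempt and no reset: what is moved stays moved. The work goes in short steps, Python scripts to look and compute and a tool call to move; the robot and the scene stay as the last step left them, time stands still between calls to the robot, and variables do not carry over. Pictures are saved under pics/ and viewed, at most 10 in all, crops included, and the job is handed in when it is done.

Besides the shell and the picture viewer there is one more tool, called after ">>>" as name(argument=value, ...), one argument or row to a line, values as JSON. step_arm: Moves the arm, as the interface text tells. Its arguments: {"type":"object","properties":{"increments":{"type":"array","items":{"type":"array"}},"fingers":{"type":"number"},"grip_force":{"type":"number"}},"required":["increments"]}

```bash
mkdir -p pics; cat > h.py <<'E'
import numpy as np, cv2
from plant import r
def cal(n):
    c=r.calibration(n); f=210/np.tan(np.radians(c["fov_y"])/2); return f,c["cx"],c["cy"],np.array(c["R"]),np.array(c["t"])
def pts(n,d,c=None):
    f,cx,cy,R,t=c or cal(n); v,u=np.mgrid[:420,:560]
    P=np.stack([(u-cx)/f*d,(v-cy)/f*d,d],-1); return (P-t)@R
def save(p,n): cv2.imwrite("pics/"+n,cv2.cvtColor(p,cv2.COLOR_RGB2BGR))
E
python3 - <<'E'
from h import *
s=r.get_state(); print(s)
for n in("scene","side"):
    p,d=r.snapshot(n); np.savez(n,p=p,d=d); save(p,n+".png")
    f,cx,cy,R,t=cal(n); print(n,f,cx,cy,-R.T@t,R[2])
E
```

```text
{'clock': 0.0, 'q': array([ 0.03378265,  0.68994703, -0.19453509,  1.56632933,  0.15734149,
        0.90251126, -0.21509324]), 'qd': array([ 0.00083492, -0.00211517, -0.00095015, -0.00125016,  0.00028691,
       -0.00173493, -0.00094069]), 'joint_torque': array([ 3.38560185e-04, -5.27571630e+01, -1.26686912e+00, -1.53434461e+01,
       -5.26333472e-02,  6.56995355e-03,  1.65937727e-04]), 'tool_pos': array([ 6.24375316e-01, -3.84806808e-05,  2.37937560e-01]), 'eef_rot': array([ 7.07053908e-01,  7.07159079e-01, -6.87814613e-04, -5.78521099e-04]), 'contact_force': array([ 0.20787864, -0.28920902, -0.22931007]), 'moment': array([-0.02953691, -0.00164511, -0.03381156]), 'finger_force': 0.0, 'opening': 1.0024315141302862}
scene 411.594365325604 273.9557234487523 212.52323335286974 [ 0.06558676 -0.60151835  0.4990187 ] [ 0.56507759  0.71106434 -0.41841943]
side 544.9759664506405 282.3505395248309 214.79038673708413 [ 0.26404545 -0.97590867  0.82377661] [ 0.25474628  0.79221128 -0.55453189]
```

View pics/scene.png

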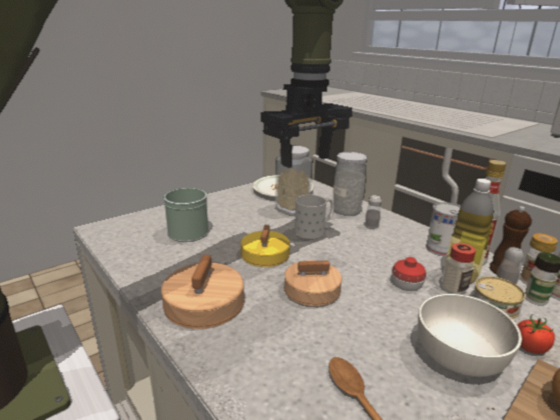

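View pics/side.png

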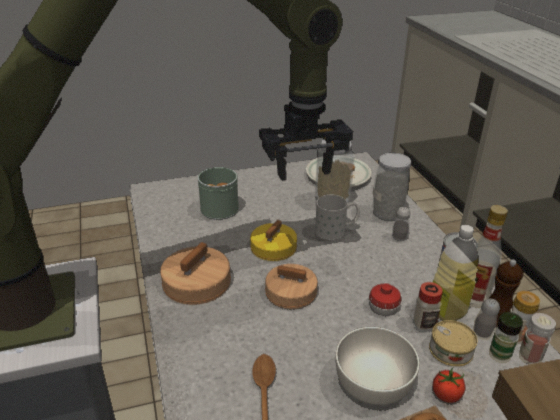

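Three things look like the outer lid. Scene pixels: large wooden (203,292), yellow (266,248) and small wooden (313,281). Yellow is ruled out, and of the two wooden ones the smaller at (313,281), side view (292,285), is meant. The canister is at (187,214), with the mug, jar and timer behind. I'll confirm with a crop and measure.

```bash
python3 - <<'E'
from h import *
boxes={"scene":{"big":(160,250,248,325),"small":(280,255,345,305),"can":(160,185,212,242)},
"side":{"big":(155,240,235,302),"small":(262,262,322,308),"can":(195,165,242,220)}}
for n in boxes:
    z=np.load(n+".npz"); p,d=z["p"],z["d"]; P=pts(n,d.astype(float)); hsv=cv2.cvtColor(p,cv2.COLOR_RGB2HSV)
    if n=="side": cr=cv2.resize(p[220:320,145:335],None,fx=4,fy=4,interpolation=cv2.INTER_CUBIC); save(cr,"crop.png")
    for k,(a,b,c,e) in boxes[n].items():
        Q=P[b:e,a:c].reshape(-1,3); H=hsv[b:e,a:c].reshape(-1,3); ok=d[b:e,a:c].ravel()>0
        Q=Q[ok];H=H[ok]
        m=Q[:,2]>0.012; Z=Q[m,2]; print(n,k,"z hist",np.histogram(Z,bins=np.arange(0.01,.13,.008))[0])
        if k!="can":
            hist=np.histogram(Z,bins=np.arange(0.02,.08,.002)); 
            zc=hist[1][hist[0].argmax()]+.001; rf=Q[abs(Q[:,2]-zc)<.004,:2].astype(np.float32)
            (x,y),rad=cv2.minEnclosingCircle(rf); print(" roof z",zc,"circ",x,y,2*rad)
            t=Q[Q[:,2]>zc+.010]; zt=np.percentile(t[:,2],97); t=t[t[:,2]>zt-.008]
            (cx,cy),wh,ang=cv2.minAreaRect(t[:,:2].astype(np.float32)); _,_,V=np.linalg.svd(t[:,:2]-t[:,:2].mean(0),full_matrices=False)
            print(" handle top z",zt,"c",cx,cy,wh,ang,"yaw",np.degrees(np.arctan2(V[0,1],V[0,0])))
        else:
            zt=np.percentile(Z,98); t=Q[abs(Q[:,2]-.105)<.004,:2].astype(np.float32); print(" rim",zt,cv2.minEnclosingCircle(t),cv2.fitEllipse(t) )
E
```

```text
scene big z hist [ 232  310  299  304 2691   59   16   76   80  253    0    0    0    0]
 roof z 0.04699999999999998 circ 0.36692914366722107 -0.006554442457854748 0.15568304061889648
 handle top z 0.08788650075123138 c 0.36664119362831116 -0.006677333265542984 (0.08381626009941101, 0.018002768978476524) 46.573699951171875 yaw -134.58294575701314
scene small z hist [ 164  207  200 1147   52   89  111  135    0    0    0    0    0    0]
 roof z 0.04099999999999998 circ 0.5637723803520203 -0.10112347453832626 0.11625337600708008
 handle top z 0.07018181259400093 c 0.5640402436256409 -0.10230687260627747 (0.015558820217847824, 0.06408709287643433) 56.90320587158203 yaw -34.33378896932988
scene can z hist [ 88 113 116 123 113 123 128 175 213 220 243 245  62   0]
 rim 0.10653786587739143 ((0.47878119349479675, 0.2786697745323181), 0.053502995520830154) ((0.47958850860595703, 0.2784578502178192), (0.10109472274780273, 0.1014225110411644), 104.24887084960938)
side big z hist [ 132  200  172  232 1918   31   48   75   95  181    0    0    0    0]
 roof z 0.044999999999999984 circ 0.37085825204849243 -0.008175341412425041 0.15704253315925598
 handle top z 0.08672645655019293 c 0.3710728883743286 -0.0073889270424842834 (0.08452459424734116, 0.020969556644558907) 47.11555099487305 yaw -134.11144143940862
side small z hist [  98  143  151 1100   38   75  104   85    0    0    0    0    0    0]
 roof z 0.038999999999999986 circ 0.5677365660667419 -0.1035032719373703 0.11801610887050629
 handle top z 0.06922817124191034 c 0.5675028562545776 -0.10311347991228104 (0.018558109179139137, 0.06352825462818146) 54.90861511230469 yaw -34.2547250069424
side can z hist [ 70  94  93  98  98 119 184 184 186 200 181 213  12   0]
 rim 0.10463023204420052 ((0.4839206635951996, 0.277127206325531), 0.05568917095661163) ((0.4836031198501587, 0.2766982913017273), (0.10008291900157928, 0.10235998779535294), 171.0432586669922)
```

View pics/crop.png

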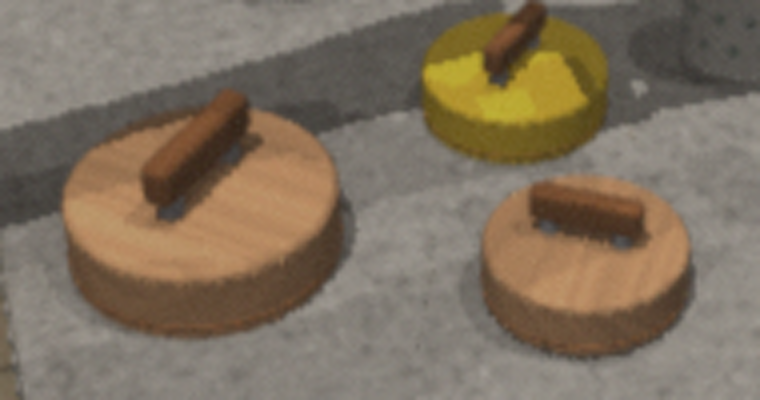

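The crop confirms it: the small wooden lid is on the right at crop (585,265), 116–118 mm wide, roof at 0.039–0.040 m and bar top at 0.069 m, all as specified. The handle is near (0.566, -0.103) with yaw -34.3°, and the canister near (0.4815, 0.2776). Next I move above the handle.

>>> step_arm(
  increments=[
    [[-0.59,-1.03,-0.9],[0,0,5.6]],
    [[-0.59,-1.03,-0.9],[0,0,5.6]],
    [[-0.59,-1.03,-0.9],[0,0,5.6]],
    [[-0.59,-1.03,-0.9],[0,0,5.6]],
    [[-0.59,-1.03,-0.9],[0,0,5.6]],
    [[-0.59,-1.03,-0.9],[0,0,5.6]],
    [[-0.59,-1.03,-0.9],[0,0,5.6]],
    [[-0.59,-1.03,-0.9],[0,0,5.6]],
    [[-0.59,-1.03,-0.9],[0,0,5.6]],
    [[-0.59,-1.03,-0.9],[0,0,5.6]],
  ],
  fingers=0.6,
)

```text
clock: 1.1
tool_pos: [0.5655, -0.1034, 0.148]
eef_rot: [0.29, 0.957, -0.0, -0.0]
contact_force: [-0.3, 0.1, -0.4]
opening: 0.596
finger_force: 0.0
```

```bash
cat >> h.py <<'E'
from scipy.spatial.transform import Rotation as Ro
def pose():
    s=r.get_state(); M=Ro.from_quat(s["eef_rot"]).as_matrix(); y=np.degrees(np.arctan2(M[1,1],M[0,1]))
    print("t",s["clock"],"tcp",s["tool_pos"].round(4),"yaw_y",y.round(2),"z",M[:,2].round(3),"F",s["contact_force"].round(2),"op",round(s["opening"],3),"ff",s["finger_force"],"q",s["q"].round(2))
def handle(P,d,zl,zh,c,rad=.05):
    m=(d>0)&(P[...,2]>zl)&(P[...,2]<zh)&(np.hypot(P[...,0]-c[0],P[...,1]-c[1])<rad)
    t=P[m]; V=np.linalg.svd(t[:,:2]-t[:,:2].mean(0),full_matrices=False)[2]
    R=cv2.minAreaRect(t[:,:2].astype(np.float32)); print(len(t),"c",R[0],R[1],"yaw",np.degrees(np.arctan2(V[0,1],V[0,0])),"z",np.percentile(t[:,2],[5,50,95]))
E
python3 - <<'E'
from h import *
pose(); c=cal("wrist"); p,d=r.snapshot("wrist"); save(p,"w1.png"); P=pts("wrist",d.astype(float),c)
handle(P,d,.058,.075,(.566,-.103))
E
```

```text
t 1.1 tcp [ 0.5655 -0.1034  0.148 ] yaw_y 56.23 z [-0.001  0.    -1.   ] F [-0.26  0.08 -0.41] op 0.596 ff 0.0 q [ 0.35  0.77 -0.44  1.79  0.49  0.68  0.62]
1784 c (0.5643336772918701, -0.10169505327939987) (0.013690385036170483, 0.06302876770496368) yaw -33.20017586432427 z [0.06333026 0.06639644 0.06770454]
```

View pics/w1.png

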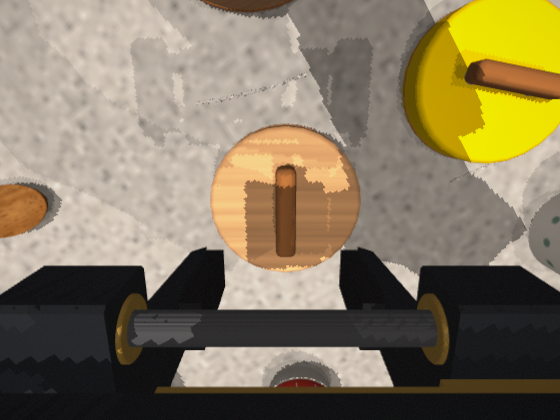

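The wrist view shows the bar at (286,212), centred between the fingertips (222 and 340), and it agrees with the estimate to 1–2 mm. I descend.

>>> step_arm(
  increments=[
    [[-0.05,0.1,-1.3],[0,0,0]],
    [[0,0,-1.3],[0,0,0]],
    [[0,0,-1.3],[0,0,0]],
    [[0,0,-1.3],[0,0,0]],
    [[0,0,-1.3],[0,0,0]],
    [[0,0,-1.2],[0,0,0]],
    [[0,0,-1.0],[0,0,0]],
    [[0,0,-0.8],[0,0,0]],
    [[0,0,-0.6],[0,0,0]],
    [[0,0,-0.2],[0,0,0]],
  ],
)

```text
clock: 2.15
tool_pos: [0.5653, -0.1019, 0.0451]
eef_rot: [0.292, 0.956, -0.0, -0.0]
contact_force: [-0.6, 0.4, -0.4]
opening: 0.603
finger_force: 0.0
```

>>> step_arm(
  increments=[
    [[0,0,0],[0,0,0]],
    [[0,0,0],[0,0,0]],
    [[0,0,0],[0,0,0]],
    [[0,0,0],[0,0,0]],
    [[0,0,0],[0,0,0]],
    [[0,0,0],[0,0,0]],
    [[0,0,0],[0,0,0]],
    [[0,0,0],[0,0,0]],
    [[0,0,0],[0,0,0]],
    [[0,0,0],[0,0,0]],
  ],
  fingers=0,
  grip_force=30,
)

```text
clock: 3.15
tool_pos: [0.566, -0.1016, 0.046]
eef_rot: [0.292, 0.956, 0.0, 0.0]
contact_force: [1.1, 1.4, 3.1]
opening: 0.151
finger_force: 30.0
```

>>> step_arm(
  increments=[
    [[0,0,0.2],[0,0,0]],
    [[0,0,0.4],[0,0,0]],
    [[0,0,0.8],[0,0,0]],
    [[0,0,1.5],[0,0,0]],
    [[0,0,2],[0,0,0]],
    [[0,0,2.5],[0,0,0]],
    [[0,0,2.5],[0,0,0]],
    [[0,0,2.5],[0,0,0]],
    [[0,0,1.6],[0,0,0]],
    [[0,0,1],[0,0,0]],
  ],
  grip_force=40,
)

```text
clock: 4.15
tool_pos: [0.5653, -0.1024, 0.1973]
eef_rot: [0.293, 0.956, -0.0, 0.0]
contact_force: [0.6, -0.0, -3.8]
opening: 0.155
finger_force: 40.0
```

```bash
python3 - <<'E'
from h import *
pose(); p,d=r.snapshot("scene"); save(cv2.resize(p[80:330,140:440],None,fx=2.4,fy=2.4),"s2.png")
E
```

```text
t 4.15 tcp [ 0.5653 -0.1024  0.1973] yaw_y 55.98 z [ 0.001 -0.001 -1.   ] F [ 0.65 -0.05 -3.83] op 0.155 ff 39.99704483896494 q [ 0.38  0.71 -0.48  1.76  0.44  0.79  0.66]
```

View pics/s2.png

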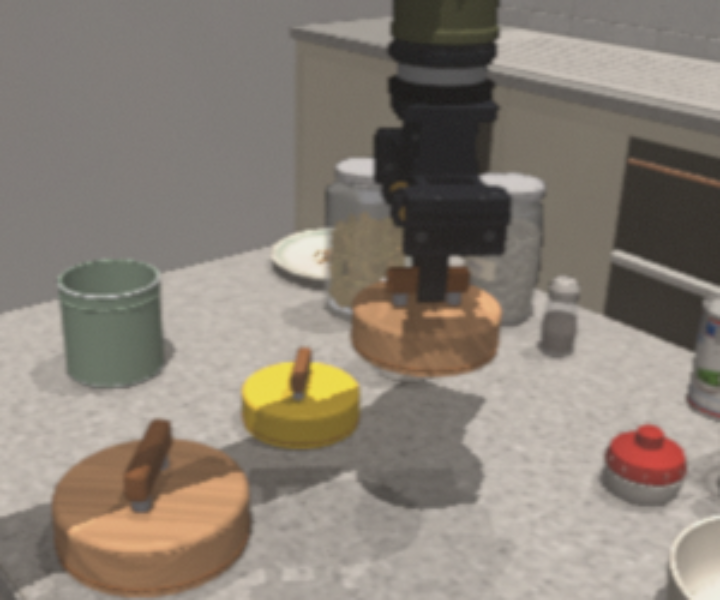

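Both lids hang together (the plug shows below the cap at about (405,372), and the load is about 3.5 N). I carry them over the canister.

>>> step_arm(
  increments=[
    [[-0.1,0.5,0.3],[0,0,0]],
    [[-0.3,1.2,0.3],[0,0,0]],
    [[-0.4,1.9,0.3],[0,0,0]],
    [[-0.5,2.2,0.3],[0,0,0]],
    [[-0.5,2.2,0.3],[0,0,0]],
    [[-0.5,2.2,0.3],[0,0,0]],
    [[-0.5,2.2,0.2],[0,0,0]],
    [[-0.5,2.2,0],[0,0,0]],
    [[-0.5,2.2,0],[0,0,0]],
    [[-0.5,2.2,0],[0,0,0]],
  ],
)

```text
clock: 5.2
tool_pos: [0.521, 0.09, 0.2151]
eef_rot: [0.292, 0.957, -0.0, -0.001]
contact_force: [-0.0, 0.7, -3.7]
opening: 0.157
finger_force: 40.0
```

>>> step_arm(
  increments=[
    [[-0.5,2.2,0],[0,0,0]],
    [[-0.5,2.2,0],[0,0,0]],
    [[-0.5,2.2,0],[0,0,0]],
    [[-0.5,2.2,0],[0,0,0]],
    [[-0.5,2.2,0],[0,0,0]],
    [[-0.5,2.2,0],[0,0,0]],
    [[-0.5,2.2,0],[0,0,0]],
    [[-0.4,1.7,0],[0,0,0]],
    [[-0.3,1.2,0],[0,0,0]],
    [[-0.3,0.8,0],[0,0,0]],
  ],
)

```text
clock: 6.2
tool_pos: [0.4763, 0.2804, 0.2152]
eef_rot: [0.291, 0.957, -0.0, -0.001]
contact_force: [0.0, -0.4, -3.7]
opening: 0.158
finger_force: 40.0
```

```bash
python3 - <<'E'
from h import *
pose()
for n in("scene","side"):
    p,d=r.snapshot(n); P=pts(n,d.astype(float)); save(cv2.resize(p[100:280,120:320],None,fx=3,fy=3),n+"3.png")
    s=r.get_state()["tool_pos"]; near=np.hypot(P[...,0]-.4815,P[...,1]-.2776)<.09
    hsv=cv2.cvtColor(p,cv2.COLOR_RGB2HSV); wood=(hsv[...,0]>5)&(hsv[...,0]<22)&(hsv[...,1]>70)
    for nm,m in(("lidwall",near&wood&(P[...,2]>.15)&(P[...,2]<.24)),("canwall",near&(P[...,2]>.01)&(P[...,2]<.095))):
        m&=d>0; Q=P[m]
        if nm=="lidwall": print(np.percentile(Q[:,2],[1,50,99]))
        zs=Q[:,2]; 
        if nm=="lidwall":
            zl=np.percentile(zs,3); Q=Q[(zs>zl)&(zs<zl+.025)]; R=.058
        else: Q=Q[(Q[:,2]>.02)&(Q[:,2]<.085)]; R=.052
        from scipy.optimize import least_squares
        o=least_squares(lambda c:np.hypot(Q[:,0]-c[0],Q[:,1]-c[1])-R,[.4815,.2776],loss="soft_l1",f_scale=.001); print(n,nm,len(Q),o.x.round(4),np.abs(o.fun).mean().round(4))
E
```

```text
t 6.2 tcp [0.4763 0.2804 0.2152] yaw_y 56.11 z [-0.001 -0.    -1.   ] F [ 0.03 -0.45 -3.74] op 0.158 ff 39.99678533524275 q [-0.35  0.65 -0.44  1.8   0.38  0.77 -0.01]
[0.17665753 0.20589473 0.23779049]
scene lidwall 499 [0.4745 0.2811] 0.0011
scene canwall 1151 [0.4804 0.2798] 0.0014
[0.173251   0.20590093 0.23700376]
side lidwall 398 [0.4772 0.2813] 0.0016
side canwall 1103 [0.4838 0.278 ] 0.0026
```

Both views agree that the lid must shift about (+6, -2) mm to be over the canister axis. I correct that and lower to just above the mouth.

>>> step_arm(
  increments=[
    [[0.2,-0.1,0],[0,0,0]],
    [[0.2,-0.1,0],[0,0,0]],
    [[0.2,0,-0.4],[0,0,0]],
    [[0,0,-0.7],[0,0,0]],
    [[0,0,-0.8],[0,0,0]],
    [[0,0,-0.8],[0,0,0]],
    [[0,0,-0.7],[0,0,0]],
    [[0,0,-0.5],[0,0,0]],
    [[0,0,-0.3],[0,0,0]],
    [[0,0,0],[0,0,0]],
  ],
)

```text
clock: 7.3
tool_pos: [0.4833, 0.2769, 0.1733]
eef_rot: [0.292, 0.956, -0.0, -0.0]
contact_force: [-0.8, -0.1, -3.9]
opening: 0.157
finger_force: 40.0
```

```bash
python3 - <<'E'
from h import *
from scipy.optimize import least_squares
pose(); L=[]
for n in("scene","side"):
    p,d=r.snapshot(n); P=pts(n,d.astype(float)); L.append(cv2.resize(p[120:230,150:250],None,fx=4,fy=4))
    near=np.hypot(P[...,0]-.4815,P[...,1]-.2776)<.09
    for nm,a,b,R in(("lid",.120,.145,.058),("can",.02,.085,.052)):
        Q=P[near&(d>0)&(P[...,2]>a)&(P[...,2]<b)]
        o=least_squares(lambda c:np.hypot(Q[:,0]-c[0],Q[:,1]-c[1])-R,[.4815,.2776],loss="soft_l1",f_scale=.001); print(n,nm,len(Q),o.x.round(4),np.abs(o.fun).mean().round(4))
save(np.hstack(L),"s4.png")
E
```

```text
t 7.3 tcp [0.4833 0.2769 0.1733] yaw_y 56.01 z [-0.001 -0.    -1.   ] F [-0.75 -0.07 -3.9 ] op 0.157 ff 39.99700181186199 q [-0.36  0.71 -0.41  1.83  0.42  0.69 -0.03]
scene lid 223 [0.4817 0.278 ] 0.0011
scene can 1153 [0.4803 0.2796] 0.0014
side lid 202 [0.4852 0.2768] 0.0014
side can 1015 [0.4837 0.2782] 0.0026
```

View pics/s4.png

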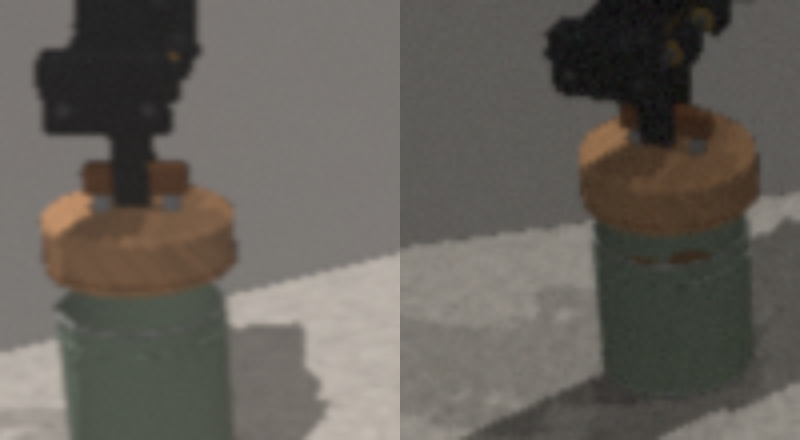

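The lid sits level just above the mouth in both panels (lid edges (42–235, 240) against canister (60–225, 310)), and it needs another (-1.5, +1.5) mm. I lower gently.

>>> step_arm(
  increments=[
    [[-0.15,0.15,0],[0,0,0]],
    [[0,0,-0.3],[0,0,0]],
    [[0,0,-0.4],[0,0,0]],
    [[0,0,-0.4],[0,0,0]],
    [[0,0,-0.3],[0,0,0]],
    [[0,0,-0.3],[0,0,0]],
    [[0,0,-0.3],[0,0,0]],
    [[0,0,-0.3],[0,0,0]],
    [[0,0,-0.2],[0,0,0]],
    [[0,0,0],[0,0,0]],
  ],
)

```text
clock: 8.4
tool_pos: [0.4819, 0.2784, 0.1484]
eef_rot: [0.292, 0.956, -0.0, -0.0]
contact_force: [-0.7, -0.4, -3.7]
opening: 0.156
finger_force: 40.0
```

>>> step_arm(
  increments=[
    [[0,0,-0.1],[0,0,0]],
    [[0,0,-0.1],[0,0,0]],
    [[0,0,-0.1],[0,0,0]],
    [[0,0,-0.1],[0,0,0]],
    [[0,0,-0.1],[0,0,0]],
    [[0,0,-0.1],[0,0,0]],
    [[0,0,-0.1],[0,0,0]],
    [[0,0,0],[0,0,0]],
    [[0,0,0],[0,0,0]],
    [[0,0,0],[0,0,0]],
  ],
)

```text
clock: 9.4
tool_pos: [0.4821, 0.2786, 0.1418]
eef_rot: [0.292, 0.956, 0.0, 0.0]
contact_force: [1.0, 0.4, -1.9]
opening: 0.152
finger_force: 40.0
```

The force fell to the outer lid's weight alone, so the inner lid is supported. I press lightly to confirm it is home.

>>> step_arm(
  increments=[
    [[0,0,-0.05],[0,0,0]],
    [[0,0,-0.05],[0,0,0]],
    [[0,0,-0.05],[0,0,0]],
    [[0,0,0],[0,0,0]],
    [[0,0,0],[0,0,0]],
    [[0,0,0],[0,0,0]],
    [[0,0,0],[0,0,0]],
    [[0,0,0],[0,0,0]],
    [[0,0,0],[0,0,0]],
    [[0,0,0],[0,0,0]],
  ],
)

```text
clock: 10.4
tool_pos: [0.4821, 0.2786, 0.1409]
eef_rot: [0.292, 0.956, 0.0, 0.0]
contact_force: [-0.8, -1.1, 5.3]
opening: 0.153
finger_force: 40.0
```

```bash
python3 - <<'E'
from h import *
pose(); L=[]
for n in("scene","side"):
    p,d=r.snapshot(n); P=pts(n,d.astype(float)); L.append(cv2.resize(p[130:240,150:250],None,fx=4,fy=4))
    near=(np.hypot(P[...,0]-.4815,P[...,1]-.2776)<.055)&(d>0)
    z=P[near&(P[...,2]>.128)&(P[...,2]<.14)]; A=np.c_[z[:,:2]-[.4815,.2776],np.ones(len(z))]
    print(n,"roof z",np.median(z[:,2]),"plane",np.linalg.lstsq(A,z[:,2],rcond=None)[0])
save(np.hstack(L),"s5.png")
E
```

```text
t 10.4 tcp [0.4821 0.2786 0.1409] yaw_y 56.0 z [ 0.001  0.    -1.   ] F [-0.77 -1.14  5.26] op 0.153 ff 39.99834772199392 q [-0.38  0.76 -0.38  1.86  0.46  0.61 -0.07]
scene roof z 0.13512918232779658 plane [-0.00041446  0.01359382  0.13521807]
side roof z 0.13301911170972452 plane [0.00737446 0.00685915 0.13320733]
```

View pics/s5.png

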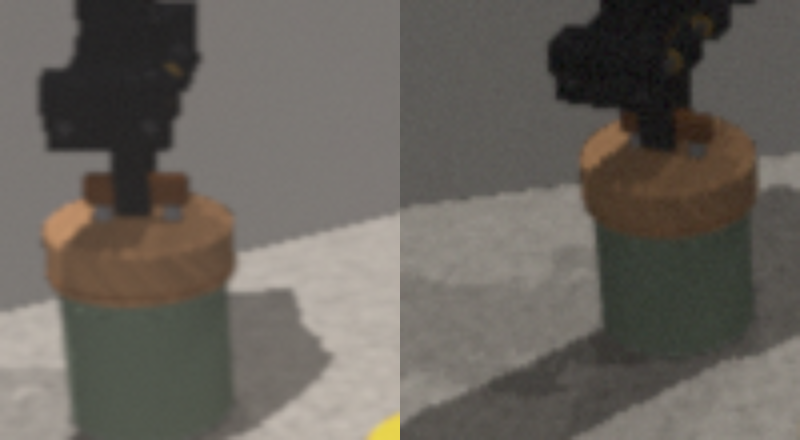

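Home: roof at 0.133–0.135 m (expected 0.134), level, with a firm stop. I raise 1 mm to unload, then turn 45° anticlockwise.

>>> step_arm(
  increments=[
    [[0,0,0.1],[0,0,0]],
    [[0,0,0.05],[0,0,0]],
    [[0,0,0],[0,0,3]],
    [[0,0,0],[0,0,3]],
    [[0,0,0],[0,0,3]],
    [[0,0,0],[0,0,3]],
    [[0,0,0],[0,0,3]],
    [[0,0,0],[0,0,3]],
    [[0,0,0],[0,0,3]],
    [[0,0,0],[0,0,3]],
  ],
)

```text
clock: 11.5
tool_pos: [0.482, 0.2783, 0.1415]
eef_rot: [0.086, 0.996, -0.0, -0.0]
contact_force: [0.3, 0.1, -2.1]
opening: 0.157
finger_force: 40.0
```

>>> step_arm(
  increments=[
    [[0,0,0],[0,0,3]],
    [[0,0,0],[0,0,3]],
    [[0,0,0],[0,0,3]],
    [[0,0,0],[0,0,3]],
    [[0,0,0],[0,0,3]],
    [[0,0,0],[0,0,3]],
    [[0,0,0],[0,0,2]],
    [[0,0,0],[0,0,1]],
    [[0,0,0],[0,0,0]],
    [[0,0,0],[0,0,0]],
  ],
)

```text
clock: 12.5
tool_pos: [0.482, 0.2785, 0.1417]
eef_rot: [-0.096, 0.995, 0.0, -0.0]
contact_force: [0.9, -0.2, -2.0]
opening: 0.156
finger_force: 40.0
```

```bash
python3 - <<'E'
from h import *
pose(); print(r.get_state()["moment"])
p,d=r.snapshot("side"); P=pts("side",d.astype(float)); handle(P,d,.147,.165,(.482,.278),.036)
E
```

```text
t 12.5 tcp [0.482  0.2785 0.1417] yaw_y 100.97 z [-0.  0. -1.] F [ 0.92 -0.15 -1.99] op 0.156 ff 39.99696984887123 q [-0.26  0.8  -0.6   1.85  0.67  0.71  0.52]
[ 0.05055796 -0.05514168  0.0021574 ]
149 c (0.48137497901916504, 0.27056553959846497) (0.036305829882621765, 0.05541575700044632) yaw -0.48447610751686243 z [0.14784879 0.15670638 0.163628  ]
```

Turned 45° with only the outer lid's weight on the wrist. I test-lift a few millimetres and watch the force.

>>> step_arm(
  increments=[
    [[0,0,0.05],[0,0,0]],
    [[0,0,0.05],[0,0,0]],
    [[0,0,0.1],[0,0,0]],
    [[0,0,0.1],[0,0,0]],
    [[0,0,0.1],[0,0,0]],
    [[0,0,0.1],[0,0,0]],
    [[0,0,0.1],[0,0,0]],
    [[0,0,0],[0,0,0]],
    [[0,0,0],[0,0,0]],
    [[0,0,0],[0,0,0]],
  ],
)

```text
clock: 13.55
tool_pos: [0.482, 0.2785, 0.1477]
eef_rot: [-0.096, 0.995, 0.0, -0.0]
contact_force: [0.3, 0.3, -1.1]
opening: 0.154
finger_force: 40.0
```

It is 7 mm above rest, past the 3 mm locked limit, and carrying only the outer lid. I lift off.

>>> step_arm(
  increments=[
    [[0,0,0.3],[0,0,0]],
    [[0,0,0.4],[0,0,0]],
    [[0,0,0.6],[0,0,0]],
    [[0,0,1],[0,0,0]],
    [[0,0,1.5],[0,0,0]],
    [[0,0,2],[0,0,0]],
    [[0,0,2],[0,0,0]],
    [[0,0,1.5],[0,0,0]],
    [[0,0,0.7],[0,0,0]],
    [[0,0,0.3],[0,0,0]],
  ],
)

```text
clock: 14.55
tool_pos: [0.4822, 0.2787, 0.2518]
eef_rot: [-0.096, 0.995, 0.0, 0.001]
contact_force: [0.8, -0.8, -1.9]
opening: 0.152
finger_force: 40.0
```

>>> step_arm(
  increments=[
    [[0,0,0],[0,0,0]],
    [[0,0,0],[0,0,0]],
    [[0,0,0],[0,0,0]],
    [[0,0,0],[0,0,0]],
    [[0,0,0],[0,0,0]],
    [[0,0,0],[0,0,0]],
    [[0,0,0],[0,0,0]],
    [[0,0,0],[0,0,0]],
    [[0,0,0],[0,0,0]],
    [[0,0,0],[0,0,0]],
  ],
)

```text
clock: 15.55
tool_pos: [0.482, 0.2785, 0.2508]
eef_rot: [-0.096, 0.995, 0.0, 0.0]
contact_force: [-0.6, -0.2, -1.7]
opening: 0.152
finger_force: 40.0
```

```bash
python3 - <<'E'
from h import *
pose(); L=[]
for n in("scene","side"):
    p,d=r.snapshot(n); L.append(cv2.resize(p[90:240,150:250],None,fx=3.8,fy=3.8))
save(np.hstack(L),"s6.png")
E
```

```text
t 15.55 tcp [0.482  0.2785 0.2508] yaw_y 101.0 z [ 0.  0. -1.] F [-0.65 -0.22 -1.71] op 0.152 ff 39.99696671962738 q [-0.19  0.66 -0.71  1.74  0.52  0.93  0.65]
```

View pics/s6.png

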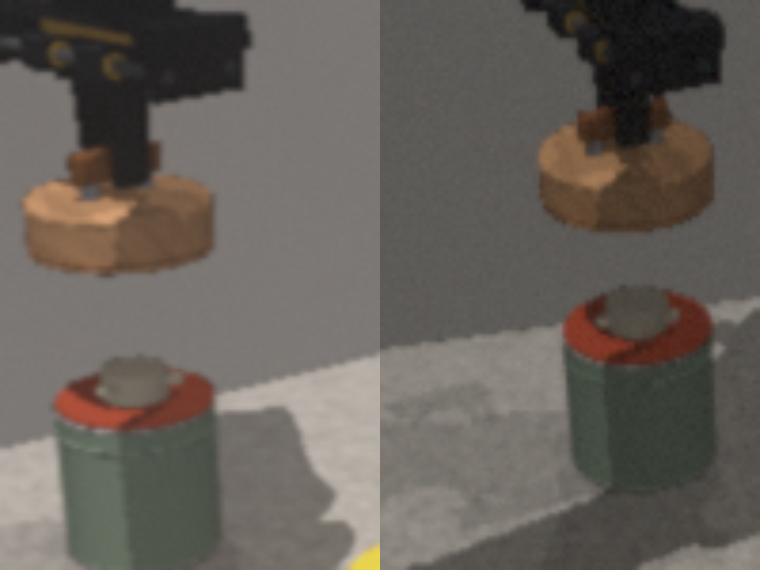

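The inner lid sits level and home, its red flange flush on the rim at (135,400) and (640,325). The outer lid hangs level about 110 mm above where it rested. I hand the job in.

```bash
python3 -c "
from plant import r
print(r.finish_job())"
```

```text
the job is handed in; nothing more can be done
None
```

I handed the job in at about 15.6 s: the inner lid is seated in the canister, and the outer lid, unlocked and lifted off alone, is held level about 110 mm above where it rested (no verdict was returned).

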